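# Level the model-pouring table with a spirit level

## Task

Level the metal table on which model bases are poured: lay the spirit level lengthways on the plate, let go of it, and turn the black knob of the screw foot until the bubble rests centred between the two lines. Then press the level down onto the plate, gently but firmly (about 10 N), to check that the table stands solid, with the bubble still between the lines, and finish while holding that press. Do not shove the table about, and leave the jars, the dish and the mouse alone.

Things in the scene. Friction and masses are not known exactly. Their poses are not given: they have to be found in the camera images.
- plate: grey metal levelling table, loose on the worktop, 1.3 kg: plate 240 x 150 x 12 mm, top 34 mm above the worktop, fixed feet at x = -90, y = +-52 mm, screw foot with black knob at x = +90, y = 0. Origin: on the worktop below the plate's centre; x along its length to the knob; z up. At first the knob end is 1.3 to 2.5 mm too low; across its width the plate is true.
- knob_top (a point): centre of the top of the screw foot's knob: round, black, knurled, 36 mm across, 22 mm high, white dot near the rim, 68 mm above the worktop, on a 12 mm high brass bush 24 mm across. It turns through several turns with light friction (0.04 N m), stays where left and does not rise. Clockwise from above raises the knob end of the plate, 5 mm a turn.
- level: pocket spirit level 120 long, 24 wide, 24 mm high, 0.15 kg: metal bar with red ends, base down on the worktop. Origin: centre of its underside; x along its length, z up. Mid-top lies a 40 mm lime-green vial with two black lines 7 mm either side of its middle and a pale bubble 10 mm long. Reads the same either way round.
- bubble (a joint): place of the bubble's centre along the level's x axis, m from the vial's middle (+-0.012); between the lines within +-0.002. It rises to the higher end, 0.6 mm per mrad of tilt, and settles in about 1.5 s. With the level lengthways on the plate, one clockwise turn of the knob shifts it about 17 mm towards the knob.
- jar_a: bystander: small white jar with a white lid, 39 mm across, 38 mm high; origin at the centre of its base
- jar_b: bystander: small white jar with a cream lid, 39 mm across, 38 mm high; origin at the centre of its base
- cup_a: bystander: pink waisted dappen dish, 39 mm across, 25 mm high; origin at the centre of its base
- mouse: bystander: black computer mouse 106 x 61 x 38 mm; origin at the centre of its base

How it is judged (in metres and radians):
On the way, in this order (a step that is already met when the one before it is completed fails the run):
1. the level lies lengthways on the plate, let go, and shows the tilt: the bubble has gone outside the lines (z of level in the frame of plate between 0.03 and 0.038 m and x of level in the frame of plate between -0.075 and 0.03 m and y of level in the frame of plate between -0.045 and 0.045 m and angle between the x axis of level and the x axis of plate, either way round below 0.2 rad and contact force between the fingers and level below 0.3 N and (value of joint bubble above 0.003 m or value of joint bubble below -0.003 m)), for 0.3 s.
2. with the level still lying untouched on the plate, the foot has been turned until the bubble rests between the lines (z of level in the frame of plate between 0.03 and 0.038 m and x of level in the frame of plate between -0.075 and 0.03 m and y of level in the frame of plate between -0.045 and 0.045 m and angle between the x axis of level and the x axis of plate, either way round below 0.2 rad and value of joint bubble between -0.002 and 0.002 m and contact force between the fingers and level below 0.3 N and velocity of joint bubble between -0.002 and 0.002 m/s), for 0.5 s.
At the end, for the whole second after the job is handed in: The level lies lengthways (within 0.2 rad) on the plate, 75 mm behind to 30 mm ahead of its centre, within 45 mm of its middle line; bubble within 2 mm of the middle; plate level within 0.006 rad, at rest; the fingers press the level so that it bears on the plate with 5 to 30 N (z of level in the frame of plate between 0.03 and 0.038 m and x of level in the frame of plate between -0.075 and 0.03 m and y of level in the frame of plate between -0.045 and 0.045 m and angle between the x axis of level and the x axis of plate, either way round below 0.2 rad and value of joint bubble between -0.002 and 0.002 m and angle between plate's own z axis and vertical below 0.006 rad and contact force between level and plate between 5 and 30 N and contact force between the fingers and level above 2 N and linear speed of plate below 0.01 m/s); the arm keeps its last pose, push and grip.
It fails at once if the jars, the dish or the mouse pushed more than 25 mm (distance of any of jar_a, jar_b, cup_a, mouse from where it was at the start of the episode above 0.025 m).
It fails at once if the table shoved more than 25 mm (distance of plate from where it was at the start of the episode above 0.025 m).
It fails at once if the level rammed onto the plate with more than 50 N (contact force between level and plate above 50 N).
It also fails if it takes over 72 s, if anything falls off the work surface, if the arm or the gripper's body presses on something with over 40 N, if the wrist force passes 120 N, or if a joint passes its speed limit or range.

## Robot

A 6-joint arm with a two-finger parallel gripper is mounted at the origin on a cart in front of the work surface, level with it; the furniture and walls round the work are solid. World frame = base frame: x ahead of the robot, y to its left, z up, the work surface at z = 0. Lengths are in mm, angles in rad, forces in N, time in s.
With the tool pointing down it reaches from about 400 to 825 mm from the base axis. Payload 7 kg.
Tool frame: the origin (TCP) lies at the very end of the fingers, on their centre line; the grasp point (between the pads) lies 19 mm behind it; z points along the fingers, y is the line along which they close (so a half turn about z gives the same grasp; the last joint's range is limited). The gripper opens to 88 mm and grips with 3 to 60 N. Pads are 19 mm wide; open, the fingers measure 130 mm over their backs; the gripper's body (78 mm by 193 mm) begins 47 mm behind the grasp point.
Start: joints at [1.552, 0.359, 0.012, 0, -1.224, -0.288], TCP at [203.865, 643.455, 226.561] pointing down, gripper open.
Joint ranges: [-3.07, 3.07], [-1.43, 2.12], [-1.02, 1.25], [-3.03, 1.67], [-3.05, -0], [-3.03, 3.03]. Speed limits (rad/s): [2.39, 2.39, 3.01, 3.14, 3.14, 3.14].

## Interface

Orientations are given as a unit quaternion [x, y, z, w].
In Python, from plant import bot gives the robot as it stands. Calls block until the motion is done:
- bot.move_ptp(position, orientation): joint-space move of the TCP to a pose.
- bot.line_to(position, velocity=150, ori=None): straight line of the TCP; ori=None keeps the orientation; velocity is the mean speed in mm/s.
- bot.move_joints(angles): joint-space move.
- bot.move_gripper(opening, force=None): finger opening in mm; force is the grip in N (None keeps the last); returns when the fingers have stopped.
- bot.pause(seconds).
- bot.solve_ik(position, orientation): joint angles nearest the present ones, or None.
- bot.read_state(): the state.
- bot.camera(name): name is "side" or "top"; returns the picture (400x640x3 uint8, red, green, blue); there is no depth.
- bot.get_calibration(name): a dict with "fx", "fy", "cx", "cy" (pixels), "distortion" ([k1, k2, p1, p2, k3] as OpenCV has them; the pictures are not rectified), "view" (4x4, takes a point from world to camera coordinates). Camera axes: x right, y up, looking along -z (the intrinsics and any distortion apply to the point x, -y, -z); pixel columns grow to the right and rows downward; lengths in mm; the calibration is good to about 2 mm. A picture is of the moment at which its call begins. get_calibration takes no time and is no camera call.
A pose or a line that the arm cannot do raises bot.Unreachable and nothing moves.
- bot.close_job(): hands the job in; it is judged then, once.
The state is a dict: "t": time; "joint_pos": joint angles; "qvel": joint speeds; "tau": joint torques, N m; "tcp_pos": TCP position; "eef_rot": TCP orientation; "contact_force": force on the tool from outside, world axes, zero at the start; "moment": the same for the moment, N m; "width": finger opening in mm; "finger_force": force on a finger pad.
Only numpy, scipy, OpenCV 4.12 (cv2) and the standard library are available. Lean on these libraries where they do the work, as an engineer would, in place of code of your own. Each camera call takes 0.05 s, during which the arm holds its last target. There are 200 camera calls.

## Working session

There is one attempt and no reset: what is moved stays moved. The work goes in short steps, each a Python script; the robot and the scene stay as the last script left them, time stands still between calls to the robot, and variables do not carry over. Pictures are saved under pics/ and viewed, at most 10 in all, crops included, and the job is handed in when it is done.

```bash
mkdir -p pics; ls; python3 - <<'E'
from plant import bot
import cv2,numpy as np
for n in("top","side"):
    im=bot.camera(n); cv2.imwrite(f"pics/{n}0.png",im[...,::-1])
    c=bot.get_calibration(n); print({k:np.round(v,3).tolist() for k,v in c.items()})
s=bot.read_state(); print(s)
E
```

```text
pics
{'fx': 467.577, 'fy': 467.577, 'cx': 316.218, 'cy': 193.399, 'distortion': [0.04, 0.0, 0.0, 0.0, 0.0], 'view': [[-0.027, -1.0, -0.009, 89.865], [0.994, -0.028, 0.101, -574.384], [-0.101, -0.006, 0.995, -951.734], [0.0, 0.0, 0.0, 1.0]]}
{'fx': 416.091, 'fy': 416.091, 'cx': 322.252, 'cy': 201.904, 'distortion': [-0.082, 0.0, 0.0, 0.0, 0.0], 'view': [[-0.897, 0.443, -0.005, 499.884], [-0.281, -0.558, 0.781, 130.855], [0.343, 0.701, 0.625, -1140.192], [0.0, 0.0, 0.0, 1.0]]}
{'t': 0.1, 'joint_pos': array([ 1.55208279e+00,  3.59321744e-01,  1.11299977e-02, -2.96172850e-04,
       -1.22411233e+00, -2.88081970e-01]), 'qvel': array([ 0.00050242, -0.0010604 ,  0.00236828, -0.00104268,  0.0019733 ,
       -0.00014646]), 'tau': array([-1.71265376e-03, -5.84158623e+01,  2.93750167e+01,  7.01557875e+00,
        1.01757518e-02, -4.84889142e-05]), 'tcp_pos': array([203.76314896, 643.03649549, 225.70550627]), 'eef_rot': array([ 9.88249622e-01, -1.52846648e-01, -3.67485795e-05,  7.65744782e-04]), 'contact_force': array([-0.55671513, -0.29623601,  0.23616489]), 'moment': array([-0.0388653 ,  0.07780724,  0.01219341]), 'finger_force': 0.0, 'width': 87.72252552924971}
```

View pics/top0.png

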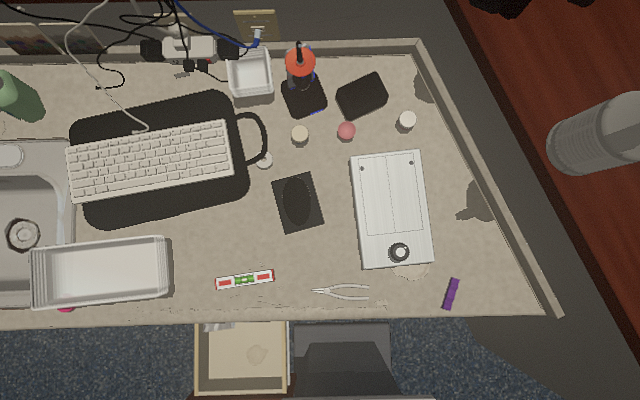

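View pics/side0.png

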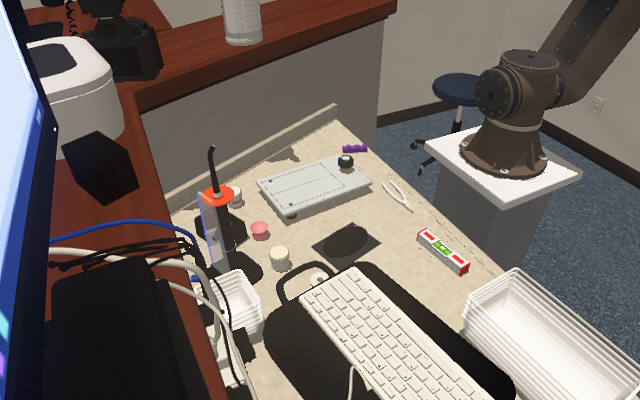

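Top view: level at about (245,279), knob at (399,252), plate quad at (350,155), (420,150), (433,263), (362,269), with the knob end nearest the robot. Side view: level at (443,250), knob at (345,161). Next I triangulate these.

```bash
cat > h.py <<'E'
import cv2,numpy as np
from plant import bot
def ray(n,px):
    c=bot.get_calibration(n); K=np.array([[c['fx'],0,c['cx']],[0,c['fy'],c['cy']],[0,0,1.]])
    u=cv2.undistortPoints(np.array([[px]],float),K,np.array(c['distortion'],float))[0,0]
    V=np.array(c['view']); R=V[:3,:3]
    d=R.T@np.array([u[0],-u[1],-1]); return -R.T@V[:3,3], d/np.linalg.norm(d)
def onz(n,px,z):
    o,d=ray(n,px); return o+d*(z-o[2])/d[2]
def tri(pt,ps):
    o,d=ray("top",pt); p,e=ray("side",ps)
    s=np.linalg.lstsq(np.c_[d,-e],p-o,rcond=None)[0]
    a,b=o+s[0]*d,p+s[1]*e; return (a+b)/2,np.linalg.norm(a-b)
def blobs(m,box,amin=6):
    x0,y0,x1,y1=box; k=np.zeros(m.shape,np.uint8); k[y0:y1,x0:x1]=m[y0:y1,x0:x1]
    n,l,s,c=cv2.connectedComponentsWithStats(k)
    return sorted([(int(s[i,4]),c[i].round(2).tolist(),s[i,:4].tolist()) for i in range(1,n) if s[i,4]>=amin],reverse=True)[:5]
def hsv(im): return cv2.cvtColor(im,cv2.COLOR_RGB2HSV)
def masks(im):
    h=hsv(im); H,S,V=h[...,0],h[...,1],h[...,2]
    return dict(red=((H<8)|(H>172))&(S>130)&(V>80),green=(H>35)&(H<75)&(S>90),black=(V<60))
E
python3 - <<'E'
from h import *
box={"top":((205,260,285,300),(380,235,420,270)),"side":((405,220,480,280),(330,148,360,180))}
ims={}
for n in box:
    im=cv2.imread(f"pics/{n}0.png")[...,::-1].copy(); m={k:v.astype(np.uint8) for k,v in masks(im).items()}
    for k in("red","green"): print(n,k,blobs(m[k],box[n][0]))
    print(n,"black",blobs(m["black"],box[n][1]))
    ims[n]=im
a=cv2.resize(ims["top"][140:300,210:450],None,fx=3.3,fy=3.3,interpolation=cv2.INTER_CUBIC)
cv2.imwrite("pics/topc.png",a[...,::-1])
b=cv2.resize(ims["side"][140:280,250:480],None,fx=3.4,fy=3.4,interpolation=cv2.INTER_CUBIC)
cv2.imwrite("pics/sidec.png",b[...,::-1])
E
```

```text
top red [(47, [262.96, 276.19], [258, 274, 11, 6]), (44, [224.7, 282.45], [219, 280, 12, 6]), (18, [272.28, 274.17], [271, 269, 3, 12]), (7, [215.0, 282.0], [215, 279, 1, 7])]
top green [(105, [243.97, 279.17], [235, 275, 19, 9])]
top black []
side red [(72, [464.04, 269.03], [459, 263, 11, 13]), (41, [457.73, 258.76], [452, 255, 12, 9]), (34, [428.79, 235.62], [424, 232, 11, 8]), (11, [421.91, 230.27], [418, 228, 9, 6])]
side green [(89, [441.45, 248.2], [433, 242, 18, 14])]
side black [(90, [345.68, 163.16], [339, 157, 14, 11])]
```

View pics/topc.png

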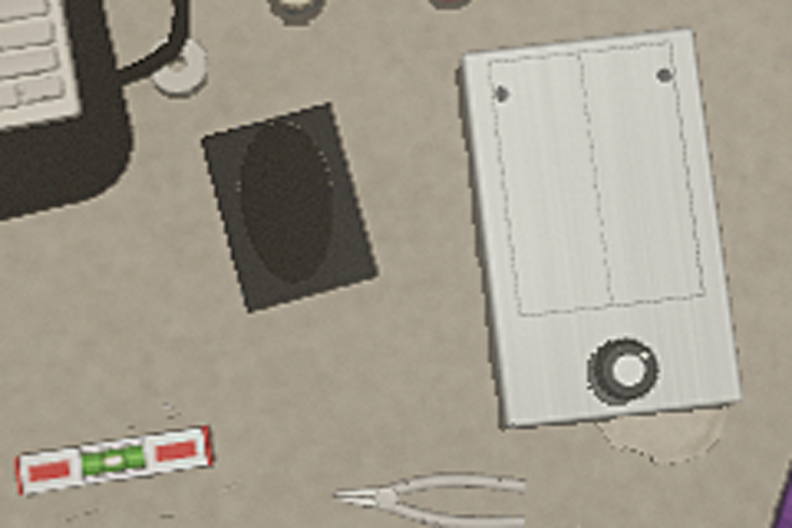

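View pics/sidec.png

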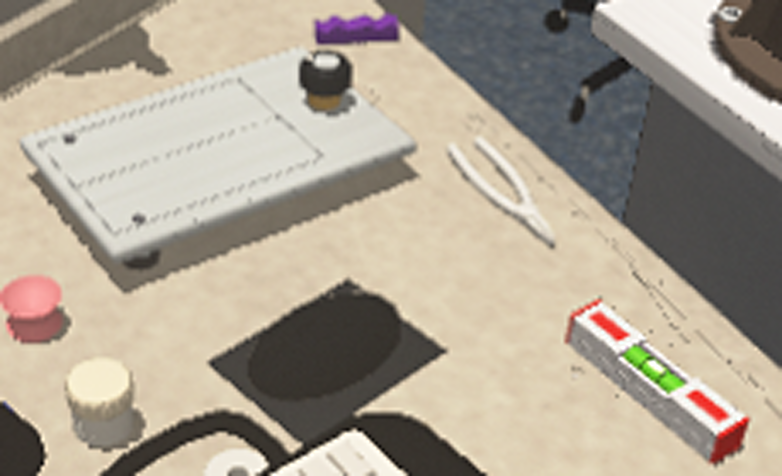

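The crops show the knob's white top disc at top (400.6,252.1) and side (346.2,158.2). The plate screw heads are at top (362.1,168.2) and (411.2,162.7), side (290.9,204.4) and (270.3,180.9). The level's vial is between its red panels.

```bash
python3 - <<'E'
from h import *
np.set_printoptions(precision=1,suppress=True)
T=lambda x,y:(x/3.3+210-.35,y/3.3+140-.35)
S=lambda x,y:(x/3.4+250-.35,y/3.4+140-.35)
for n,a,b in[("knob",T(629,370),S(327,62)),("scr1",T(502,93),S(139,219)),("scr2",T(664,75),S(69,139)),
 ("cornNL",T(510,427),S(415,148)),("cornFL",T(463,55),S(112,255)),("cornFR",T(692,30),S(22,142)),
 ("green",(243.97,279.17),(441.45,248.2)),("redR",(262.96,276.19),(428.79,235.62)),("redL",(224.7,282.45),(457.73,258.76))]:
    print(n,*tri(a,b))
c=[onz("top",T(*p),34)for p in[(510,427),(463,55),(692,30),(741,402)]]
print(np.array(c)); print("centre",np.mean(c,0),[np.linalg.norm(c[i]-c[i-1]) for i in range(4)])
print("knob68",onz("top",T(629,370),68),onz("side",S(327,62),68))
for p in[(262.96,276.19),(224.7,282.45),(243.97,279.17)]:print(onz("top",p,24))
E
```

```text
knob [450.7 -89.3  67.2] 2.371340027282437
scr1 [626.  -22.3  35.5] 2.6689217489893835
scr2 [ 634.9 -125.4   36.1] 1.42886305214542
cornNL [416.2 -20.5  24.9] 2.0532369654531153
cornFL [652.9   0.6  32.3] 0.10681105249466119
cornFR [ 663.9 -145.5   30.2] 2.5698042573128554
green [403.1 228.4  21.7] 0.6982386459589824
redR [407.3 189.4  25.3] 1.9614357258376791
redL [397.2 268.3  25.6] 1.3122442456588923
[[ 417.6  -20.2   34. ]
 [ 652.6    0.8   34. ]
 [ 664.3 -145.2   34. ]
 [ 429.4 -163.7   34. ]]
centre [541.  -82.1  34. ] [np.float64(144.00322703545646), np.float64(235.92395330974531), np.float64(146.4905502165851), np.float64(235.680272760256)]
knob68 [451.7 -89.8  68. ] [450.4 -87.5  68. ]
[408.  188.9  24. ]
[397.5 268.2  24. ]
[403.  228.3  24. ]
```

```bash
cat >> h.py <<'E'
def q(deg):
    t=np.radians((deg+90)/2); return [float(np.cos(t)),float(np.sin(t)),0.,0.]
U=np.array([-.9965,-.084]); C=np.array([541.2,-82.3]); YP=94.8
P=lambda x,y,z:[*(C+x*U+y*np.array([-U[1],U[0]])),z]   # plate frame -> world
def st():
    s=bot.read_state(); print("t%.1f"%s['t'],"tcp",s['tcp_pos'].round(1),"F",s['contact_force'].round(1),"w %.1f ff %.1f j6 %.2f"%(s['width'],s['finger_force'],s['joint_pos'][5])); return s
E
python3 - <<'E'
from h import *
for d in(7.5,187.5,-172.5):
    print(d,bot.solve_ik([402.8,228.5,5],q(d)))
for d in(YP,YP-180):
    print(d,bot.solve_ik(P(-40,0,60),q(d)),bot.solve_ik(P(90,0,50),q(d)))
E
```

```text
7.5 [ 0.94303971  0.29276762 -0.71387096  0.         -0.56415775  2.32945264]
187.5 [ 0.94303971  0.29276762 -0.71387096  0.         -0.56415775 -0.81214002]
-172.5 [ 0.94303971  0.29276762 -0.71387096  0.         -0.56415775 -0.81214002]
94.8 [ 0.19818536  0.37353937 -0.39090306  0.         -0.80635389 -1.68520588] [ 0.23327359  0.20992678 -0.67631599  0.         -0.68455356 -1.72029411]
-85.2 [ 0.19818536  0.37353937 -0.39090306  0.         -0.80635389  1.45638678] [ 0.23327359  0.20992678 -0.67631599  0.         -0.68455356  1.42129854]
```

```bash
python3 - <<'E'
from h import *
bot.move_gripper(60)
bot.move_ptp([402.8,228.5,90],q(187.5))
bot.line_to([402.8,228.5,5],120); st()
bot.move_gripper(10,20); s=st()
bot.line_to([402.8,228.5,110],150); st()
bot.move_ptp(P(-40,0,110),q(YP)); st()
cv2.imwrite("pics/held.png",np.vstack([bot.camera("top")[130:300,300:500],bot.camera("side")[60:230,220:420]])[...,::-1].repeat(2,0).repeat(2,1)[:, :])
E
python3 -c "
import cv2;a=cv2.imread('pics/held.png');h=a.shape[0]//2
import numpy as np;cv2.imwrite('pics/held2.png',np.hstack([a[:h],a[h:]]))"
```

```text
t3.4 tcp [403.  228.9   5.3] F [-0.5  0.9 -0.5] w 60.5 ff 0.0 j6 -0.81
t4.1 tcp [402.8 228.4   5.1] F [-1.5 -0.8  3.4] w 23.8 ff 20.0 j6 -0.81
t4.9 tcp [402.3 228.  109.2] F [ 0.5  0.6 -2.3] w 23.3 ff 20.0 j6 -0.81
t6.3 tcp [580.8 -78.2 109.6] F [ 0.6 -0.3 -1.2] w 23.4 ff 20.0 j6 -1.68
```

View pics/held2.png

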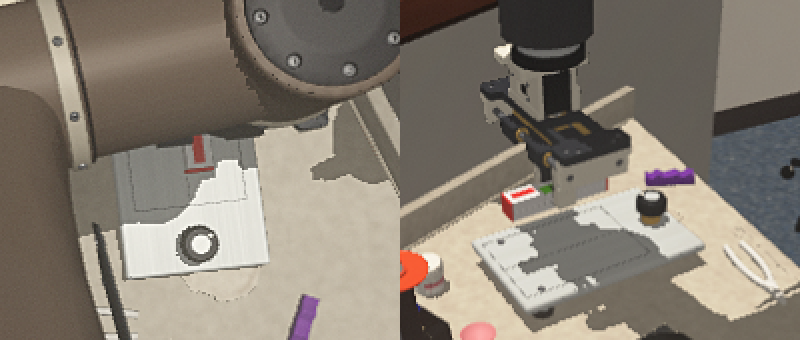

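The level is held lengthways over the plate: top crop shows a red end at (200,155), side crop shows the bar hanging over the plate centre. Now I lower it until it touches, release and read the bubble.

```bash
python3 - <<'E'
from h import *
bot.line_to(P(-40,0,44),100); s=st(); f0=s['contact_force'][2]; z=44
while z>36:
    z-=0.75; bot.line_to(P(-40,0,z),15); f=bot.read_state()['contact_force'][2]
    if abs(f-f0)>2.5: break
print(z); st()
bot.move_gripper(50); st()
bot.line_to(P(-40,0,110),150)
bot.move_ptp(P(90,0,130),q(-85.2)); bot.pause(1); st()
t,s=bot.camera("top"),bot.camera("side")
cv2.imwrite("pics/t1.png",t[...,::-1]);cv2.imwrite("pics/s1.png",s[...,::-1])
f=lambda a,w:cv2.resize(a,(400,400),interpolation=cv2.INTER_CUBIC)
cv2.imwrite("pics/v1.png",np.hstack([f(t[140:280,330:470],0),f(s[130:230,260:360],0)])[...,::-1])
E
```

```text
t7.2 tcp [581.5 -78.8  44.5] F [ 0.1  0.3 -1.6] w 23.5 ff 20.0 j6 -1.69
38.0
t9.2 tcp [581.2 -78.9  38.7] F [-3.1 -0.2  4.7] w 23.6 ff 20.0 j6 -1.69
t9.9 tcp [581.1 -78.9  38. ] F [-0.4  0.5  0.8] w 49.9 ff 0.0 j6 -1.69
t14.1 tcp [451.5 -89.9 130. ] F [-0.3 -0.1 -0.3] w 50.2 ff 0.0 j6 1.42
```

View pics/v1.png

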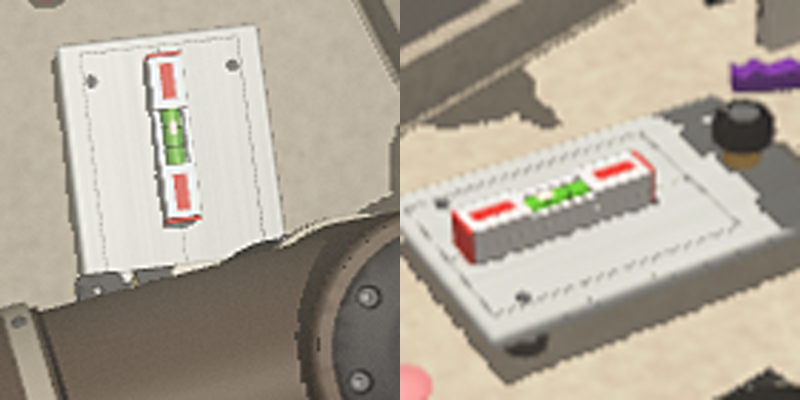

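The level lies lengthways on the plate in both views, let go. The bubble sits high at crop (173,125), towards the fixed feet. Next I measure it from a colour profile along the axis between the red panels.

```bash
cat >> h.py <<'E'
def prof(ims,box=(370,150,415,230)):
    im=np.mean(ims,0).astype(np.uint8); r=blobs(masks(im)['red'].astype(np.uint8),box)[:6]
    r=[b for b in r if b[0]>=12 ][:2]; a,b=[np.array(x[1]) for x in sorted(r,key=lambda x:x[1][1])]  # a far, b near knob
    m=(a+b)/2; d=(b-a)/80; n=np.array([-d[1],d[0]])
    x=np.arange(-24,24.1,1); w=np.arange(-2.5,2.6,1)
    X=m[0]+x[:,None]*d[0]+w*n[0]; Y=m[1]+x[:,None]*d[1]+w*n[1]
    p=cv2.remap(im,X.astype(np.float32),Y.astype(np.float32),cv2.INTER_LINEAR).mean(1)
    return x,p,(a,b)
E
python3 - <<'E'
from h import *
ims=[cv2.imread("pics/t1.png")[...,::-1]]
x,p,r=prof(ims); print(r)
for a,b in zip(x,p): print(int(a),b.astype(int))
c=[onz("top",v,58)for v in r]; print(c,(c[0]+c[1])/2)
im0=ims[0]; print(blobs(masks(im0)['green'].astype(np.uint8),(370,150,415,230)))
E
```

```text
(array([387.83, 167.55]), array([392.88, 206.78]))
-24 [238 247 246]
-23 [239 243 243]
-22 [241 242 246]
-21 [243 242 249]
-20 [203 215 194]
-19 [145 180 112]
-18 [137 186  96]
-17 [150 201 108]
-16 [155 204 113]
-15 [155 204 115]
-14 [156 204 116]
-13 [156 203 117]
-12 [166 204 128]
-11 [185 208 151]
-10 [201 213 173]
-9 [215 220 195]
-8 [221 222 203]
-7 [218 218 196]
-6 [217 217 193]
-5 [219 218 194]
-4 [219 219 194]
-3 [219 219 196]
-2 [208 216 184]
-1 [180 205 146]
0 [160 198 121]
1 [156 201 117]
2 [154 204 114]
3 [156 205 116]
4 [156 205 116]
5 [155 204 116]
6 [151 196 114]
7 [136 170 105]
8 [127 157 100]
9 [141 183 107]
10 [151 203 112]
11 [150 201 112]
12 [149 199 111]
13 [149 199 111]
14 [150 199 111]
15 [152 201 112]
16 [153 203 113]
17 [152 202 110]
18 [150 199 109]
19 [155 190 124]
20 [166 183 146]
21 [206 213 199]
22 [242 242 246]
23 [243 244 249]
24 [238 243 245]
[array([622.7079466 , -74.06082165,  58.        ]), array([542.12999727, -80.83304471,  58.        ])] [582.41897193 -77.44693318  58.        ]
[(97, [390.19, 187.35], [386, 178, 9, 19])]
```

```bash
cat >> h.py <<'E'
def bubble(n=3,v=False):
    x,p,r=prof([bot.camera("top") for _ in range(n)]); b=p[:,2]; f=np.arange(-19,19,.05)
    y=np.interp(f,x,b); inn=(f>-17.5)&(f<17.5)
    c=f[inn&(y>155)]; e=[np.interp(215,b[:6][::1][::-1],x[:6][::-1]),0]
    l=f[(y<108)&inn&(np.abs(f)>4)]
    print("bubble %.2f (len %.1f) lines-/+ %s %s"%(c.mean(),np.ptp(c),l[l<0].mean() if (l<0).any() else None,l[l>0].mean() if (l>0).any() else None))
    if v: print(b.astype(int).tolist())
    return c.mean()
def turn(rad):  # clockwise positive
    k=max(1,int(np.ceil(abs(rad)/.6)))
    for _ in range(k):
        j=np.array(bot.read_state()['joint_pos']) if _==0 else j
        j=j.copy(); j[5]-=rad/k; bot.move_joints(j)
E
python3 - <<'E'
from h import *
bot.line_to([451,-89.6,48],100); st(); bubble()
bot.move_gripper(25,12); st()
turn(2.1); st(); bot.pause(1.8); bubble(v=True); st()
t,s=bot.camera("top"),bot.camera("side")
f=lambda a:cv2.resize(a,(400,400),interpolation=cv2.INTER_CUBIC)
cv2.imwrite("pics/v2.png",np.hstack([f(t[140:280,330:470]),f(s[130:230,260:360])])[...,::-1])
E
```

```text
t15.2 tcp [451.4 -89.5  48.4] F [-0.8  0.5  0.6] w 50.3 ff 0.0 j6 1.42
bubble -5.90 (len 9.4) lines-/+ -17.049999999999976 7.950000000000383
t15.8 tcp [451.1 -89.7  48.2] F [-0.3 -1.4  2.6] w 35.5 ff 12.0 j6 1.42
t18.0 tcp [450.6 -90.2  49.2] F [-5.4 -1.6 17.5] w 35.0 ff 12.0 j6 -0.68
bubble -1.07 (len 9.1) lines-/+ -16.874999999999968 9.051388888889287
[244, 243, 243, 234, 209, 144, 95, 102, 109, 111, 113, 114, 115, 114, 112, 112, 112, 125, 145, 171, 197, 197, 194, 195, 197, 199, 200, 173, 134, 116, 105, 101, 104, 109, 112, 112, 109, 109, 109, 109, 108, 107, 109, 128, 166, 206, 235, 247, 245]
t20.0 tcp [450.6 -90.2  49.2] F [-6.5 -1.5 17.6] w 35.1 ff 12.0 j6 -0.68
```

View pics/v2.png

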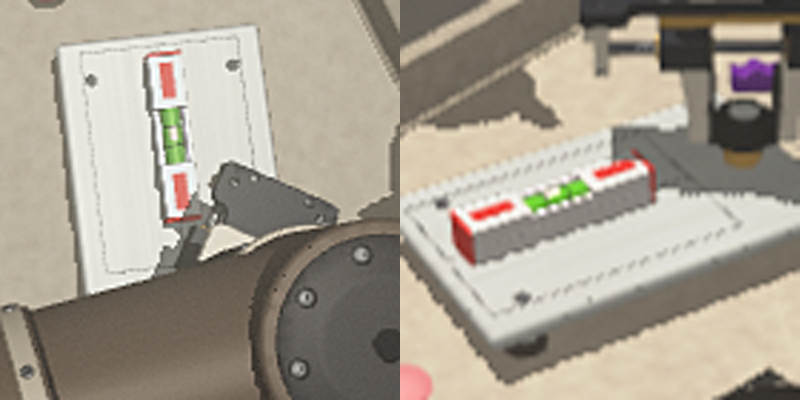

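The bubble is near the right place, at crop (173,135), and a finger shadow touches the near red panel. The foot presses up on the grip with 17 N, so I release, back off and read again.

```bash
python3 - <<'E'
from h import *
bot.move_gripper(50); st(); 
p=bot.read_state()['tcp_pos']; bot.line_to([p[0],p[1],130],120)
bot.move_ptp([451,-89.6,130],q(-85.2)); bot.pause(1.2); bubble(4,True); st()
E
```

```text
t20.6 tcp [451.  -89.7  48.1] F [0.5 0.3 0.2] w 49.9 ff 0.0 j6 -0.68
bubble -0.02 (len 9.6) lines-/+ -16.824999999999967 7.550000000000377
[241, 244, 243, 236, 222, 164, 104, 101, 109, 112, 115, 116, 116, 115, 114, 113, 111, 112, 121, 148, 184, 197, 194, 193, 195, 197, 199, 191, 176, 148, 112, 97, 102, 109, 113, 114, 112, 110, 110, 109, 108, 108, 112, 130, 170, 211, 237, 248, 245]
t24.7 tcp [451.  -89.6 130. ] F [-0.3 -0.2  0.1] w 49.9 ff 0.0 j6 1.42
```

The bubble reads about -0.45 mm: its centre is at -0.0, the vial's middle from its edges and the + line at +0.45. It is at rest and well between the lines. Now the press.

```bash
python3 - <<'E'
from h import *
bot.move_gripper(0,10)
X,Y=581.8,-78.2
bot.move_ptp([X,Y,110],q(184.8)); bot.line_to([X,Y,64],80); bot.pause(.4)
f0=st()['contact_force'][2]; z=64.
while z>53:
    z-=.4; bot.line_to([X,Y,z],12); bot.pause(.05); f=bot.read_state()['contact_force'][2]-f0
    if f>10: break
print(z,f); bot.pause(1.0); st()
s=bot.camera("side"); cv2.imwrite("pics/v3.png",cv2.resize(s[110:230,250:370],(600,600),interpolation=cv2.INTER_CUBIC)[...,::-1])
E
```

```text
t28.1 tcp [581.9 -78.2  64.3] F [-0.4 -0.2  0.3] w 0.4 ff 0.0 j6 -0.12
56.00000000000003 10.3290504357304
t35.1 tcp [582.  -78.2  56.9] F [-3.5  1.8  9.9] w 0.8 ff 5.3 j6 -0.12
```

View pics/v3.png

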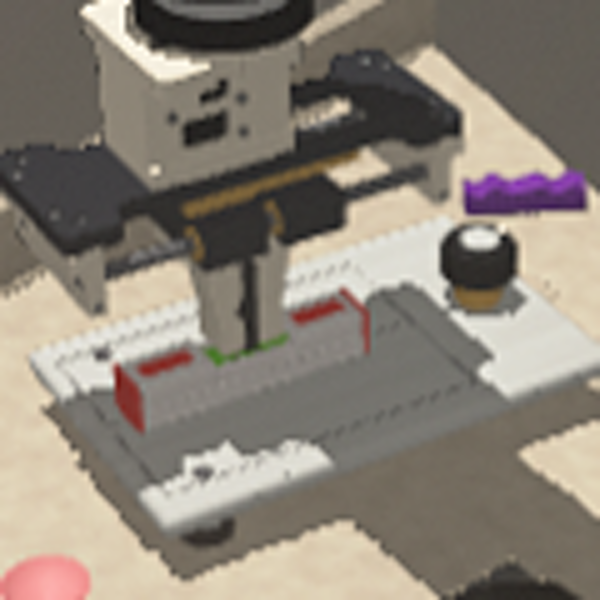

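The closed fingers stand on the vial at crop (245,345), pressing the level with about 10 N. The level is still lengthways and flat on the plate, so I hand in.

```bash
python3 - <<'E'
from h import *
st(); print(bot.close_job())
E
```

```text
t35.2 tcp [582.  -78.2  56.9] F [-3.1  0.3 11.2] w 0.2 ff 5.3 j6 -0.12
the job is handed in; nothing more can be done
None
```

I handed the job in at 35 s with the fingers pressing the level onto the plate at about 10 N; the bubble last read about 0.5 mm off centre (limit 2 mm) before the press, and the fingers hid it after that; no verdict came back.

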